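# Clear the last vial from the labeller's chute into the tote

## Robot

A 6-joint arm with a two-finger parallel gripper is mounted at the origin on a cart in front of the work surface, level with it; the furniture and walls round the work are solid. World frame = base frame: x ahead of the robot, y to its left, z up, the work surface at z = 0. Lengths are in m, angles in rad, forces in N, time in s.
With the tool pointing down it reaches from about 0.275 to 0.775 m from the base axis. Payload 14.6 kg.
Tool frame: the origin (TCP) lies at the very end of the fingers, on their centre line; the grasp point (between the pads) lies 19 mm behind it; z points along the fingers, y is the line along which they close (so a half turn about z gives the same grasp; the last joint's range is limited). The gripper opens to 85 mm and grips with 20 to 120 N. Pads are 22 mm wide; open, the fingers measure 114 mm over their backs; the gripper's body (76 mm by 85 mm) begins 54 mm behind the grasp point. The pads swing forward as they close: fully open they stand 13 mm farther back than shut.
Start: joints at [-1.276, 0.263, -0.048, 1.259, 0, 1.415], TCP at [0.228, -0.473, 0.231] pointing down, gripper open.
Joint ranges: [-2.65, 2.65], [-0.89, 1.7], [-1.18, 1.37], [-2.13, 2.11], [-1.35, 1.29], [-3.14, 3.14]. Speed limits (rad/s): [1.89, 1.89, 2.57, 2.79, 3.14, 3.14].

## Interface

Orientations are given as a rotation vector (axis times angle).
In Python, from rig import robot gives the robot as it stands.
- The arm moves only by the shell command python3 steer.py 'ROWS' [OPENING] [FORCE]. ROWS is rows parted by semicolons, their numbers by spaces, 1 to 5 of them, each of 6 numbers: dx, dy, dz in m, then a rotation vector rx, ry, rz in rad; each row is the pose to reach, as a shift and turn from the pose commanded when the command began, along the tool's axes at that moment; what a row does not reach only later rows make up. A row lasts 1/8 s, in which the tool goes at most 0.0625 m and 0.188 rad, less where a joint would pass 70% of its speed; a pose out of reach is approached as far as the arm can. OPENING is the finger opening in m, set as the command begins (- or left out keeps the last). The fingers move at their own pace and stop on an object; FORCE is the grip in N (left out, the last holds). Time passes only in rows, so rows that do not move let the fingers close. It prints the time, the measured TCP pose, the force, the opening and the grip force at its end.
- robot.sense(): the state, without advancing time (a new reading comes with each control period).
- robot.snapshot(name): name is "side" or "top" or "wrist"; returns a dict with "pixels" (400x640x3 uint8, red, green, blue), "fx", "fy", "cx", "cy" (pixels), "k1" (the pictures are not rectified: a ray, as slopes to the right and down, at radius r is drawn at 1 + k1 r^2 times it, then the intrinsics apply), "R" (3x3) and "t" (3): a world point X has camera coordinates R X + t. Camera axes: x right, y down, z forward; pixel columns grow to the right and rows downward; lengths in m; the calibration is good to about 2 mm. A picture is of the moment at which its call begins. There is no depth.
- robot.sign_off(): hands the job in; it is judged then, once.
The state is a dict: "time": time; "joint_pos": joint angles; "joint_velocities": joint speeds; "tau": joint torques, N m; "tcp_pos": TCP position; "ee_rot": TCP orientation; "wrist_force": force on the tool from outside, world axes, zero at the start; "moment": the same for the moment, N m; "gripper_width": finger opening in m; "grasp_force": force on a finger pad.
Only numpy, scipy, OpenCV 4.12 (cv2) and the standard library are available. Lean on these libraries where they do the work, as an engineer would, in place of code of your own. Each camera call takes 0.05 s, during which the arm holds its last target. There are 200 camera calls.

## Task

Take the finished amber vial out of the labeller's chute, stand it upright on the free worktop and let go of it. Then take it again by its black cap from above and, without dropping it, stand it upright in the tote's middle lane between the other vials and the white retainer. Finally slide the retainer up until it holds all three vials snugly in a row against the far end of the lane, without ramming them, leaving the timer and the tally counter where they are.

Things in the scene. Friction and masses are not known exactly. Their poses are not given: they have to be found in the camera images.
- vial: the finished vial, in the labeller's chute at the start: amber glass, 78 mm tall, about 45 g; body 33 mm diameter up to 55 mm, shoulder to 62 mm, black screw cap 23 mm diameter from 62 to 78 mm above the base. Origin at the centre of its base, z along its axis to the cap. In the chute its axis slopes 45 degrees, base down towards the robot, cap up towards the machine
- vial_a: amber vial of the same kind, already standing in the tote at the far end of the lane; origin at the centre of its base, z up
- vial_b: amber vial of the same kind, already standing in the tote lane next to vial_a, on the retainer's side; origin at the centre of its base, z up. Either may stand a few mm apart from its neighbour
- labeller: white vial labeller, fixed, 200 x 190 x 290 mm (x, y, z), label roll above to 400 mm. From its front a steel chute runs down at 45 degrees along its own -x to an end stop. Origin: on the worktop below that stop (stop z 45 mm, front x 125 mm). Chute: shallow V, 26 mm wide; the vial lies loose in it and overhangs by 4 mm each side. Side guides 36 mm high only from 120 mm up the slope
- tote: grey tote, fixed, 214 x 104 mm, walls 44 to 48 mm high, a 20 mm grip ledge at each end; middle lane along its x axis between two narrow pockets (blue pen in one). Origin: centre of underside, z up, +x to the far end, away from the robot. Lane: x -100 to +100 mm, y -20 to +20 mm, floor 6 mm above the worktop, walls 4 mm thick
- retainer: white retainer sliding along the lane, 2 N friction, stays where left. Origin: on the face towards the vials, lane centre, worktop height; axes as the tote's. Its x in the tote: -55 mm drawn back, more as it closes, about +2 mm with three vials snug. Orange tab 12 x 22 mm (x, y), 50 to 88 mm above the worktop, centre 32 mm behind the face; saddle below it 58 mm wide
- timer: white digital timer standing on the worktop, 20 x 66 x 62 mm, loose, to be left alone; origin at the centre of its underside
- counter: round white tally counter, 44 x 50 x 24 mm, loose, to be left alone; origin at the centre of its underside. The worktop in front of the robot, between the counter, the foot of the chute and the tote, is free. A tall fixed microscope fills the right end of the worktop

How it is judged:
On the way, in this order (a step that is already met when the one before it is completed fails the run):
1. the vial stands upright on the worktop, let go (angle between vial's own z axis and vertical below 0.15 rad and height (world z) of vial between -0.003 and 0.003 m and contact force between vial and the fingers below 0.1 N and linear speed of vial below 0.02 m/s), for 0.2 s.
2. the vial is held by its cap, clear of the worktop (height (world z) of vial above 0.02 m and z of the grasp point in the frame of vial above 0.052 m and contact force between vial and the fingers above 0.5 N), for 0.2 s.
3. the vial stands upright in the tote lane, between the other vials and the retainer, let go (y of vial in the frame of tote between -0.008 and 0.008 m and z of vial in the frame of tote between 0.002 and 0.01 m and angle between vial's own z axis and vertical below 0.15 rad and x of vial in the frame of tote between -0.03 and 0.035 m and x of vial in the frame of retainer above 0.01 m and contact force between vial and the fingers below 0.1 N), for 0.2 s.
4. the retainer bears on the vial and the three vials are snug (x of retainer in the frame of tote above -0.002 m and contact force between retainer and vial above 0.5 N), for 0.1 s.
At the end, for the whole second after the job is handed in: all three vials stand upright (within 0.15 rad) and at rest on the floor of the tote lane, the new one nearest the retainer, and the retainer is up against them with no more than about 3 mm of slack left in the row (y of vial in the frame of tote between -0.008 and 0.008 m and z of vial in the frame of tote between 0.002 and 0.01 m and angle between each of vial, vial_a, vial_b's own z axis and vertical below 0.15 rad and x of vial in the frame of tote between -0.03 and 0.035 m and y of vial_a in the frame of tote between -0.008 and 0.008 m and z of vial_a in the frame of tote between 0.002 and 0.01 m and y of vial_b in the frame of tote between -0.008 and 0.008 m and z of vial_b in the frame of tote between 0.002 and 0.01 m and x of vial in the frame of retainer above 0.01 m and x of retainer in the frame of tote between -0.002 and 0.008 m and linear speed of each of vial, vial_a, vial_b below 0.02 m/s); the robot touches nothing.
It fails at once if the vial is dropped (moves faster than 0.5 m/s while the fingers do not touch it) (linear speed of vial above 0.5 m/s and contact force between vial and the fingers below 0.05 N).
It fails at once if the retainer is rammed into the vial with more than 40 N (contact force between retainer and vial above 40 N).
It fails at once if a vial in the tote is knocked over (angle between any of vial_a, vial_b's own z axis and vertical above 0.4 rad).
It fails at once if the timer or the tally counter is moved by more than 30 mm (distance of any of timer, counter from where it was at the start of the episode above 0.03 m).
It also fails if it takes over 67 s, if anything falls off the work surface, if the arm or the gripper's body presses on something with over 40 N, if the wrist force passes 120 N, or if a joint passes its speed limit or range.

## Working session

There is one attempt and no reset: what is moved stays moved. The work goes in short steps, Python scripts to look and compute and a shell command to move; the robot and the scene stay as the last step left them, time stands still between calls to the robot, and variables do not carry over. Pictures are saved under pics/ and viewed, at most 10 in all, crops included, and the job is handed in when it is done.

```bash
ls; mkdir -p pics
python3 - <<'E'
from rig import robot
import cv2
print(robot.sense())
for n in ("side","top"):
    s=robot.snapshot(n); cv2.imwrite(f"pics/{n}0.png",s["pixels"][:,:,::-1])
    print(n,{k:v for k,v in s.items() if k!="pixels"})
E
```

```text
pics
rig.py
steer.py
{'time': 0.0, 'joint_pos': array([-1.27631172e+00,  2.63516365e-01, -4.89591490e-02,  1.25938450e+00,
        7.54472585e-06,  1.41549478e+00]), 'joint_velocities': array([ 0.00019396,  0.00029162,  0.00034766, -0.00108721, -0.00200339,
        0.00073183]), 'tau': array([ 1.77503771e-03, -6.37612581e+01,  3.84566689e+01,  1.35733449e-02,
       -4.75718946e-05, -2.88462502e-05]), 'tcp_pos': array([ 0.22817024, -0.47251454,  0.23082034]), 'ee_rot': array([-3.06144603e+00, -7.00345104e-01,  1.04324628e-04]), 'wrist_force': array([-0.27464505,  0.01528356,  0.02680379]), 'moment': array([ 0.02929147, -0.00469838,  0.02785255]), 'grasp_force': 0.0, 'gripper_width': 0.085570007228435}
side {'fx': 381.89654697276006, 'fy': 381.89654697276006, 'cx': 320.97345779321574, 'cy': 189.90458132559328, 'k1': 0.022981867563517094, 'R': array([[-0.17518767,  0.98441685,  0.01525599],
       [ 0.8292104 ,  0.15588541, -0.53675865],
       [-0.53077244, -0.08138307, -0.8435979 ]]), 't': array([ 0.06770413, -0.39765452,  1.22893958])}
top {'fx': 497.65835210518475, 'fy': 497.65835210518475, 'cx': 322.0349094333515, 'cy': 202.30497775785585, 'k1': -0.029461838348822655, 'R': array([[ 0.02349044, -0.99957488,  0.01727006],
       [-0.99141198, -0.02551465, -0.12826254],
       [ 0.12864866, -0.0141088 , -0.99158987]]), 't': array([-0.01969324,  0.53011649,  1.1678427 ])}
```

View pics/side0.png

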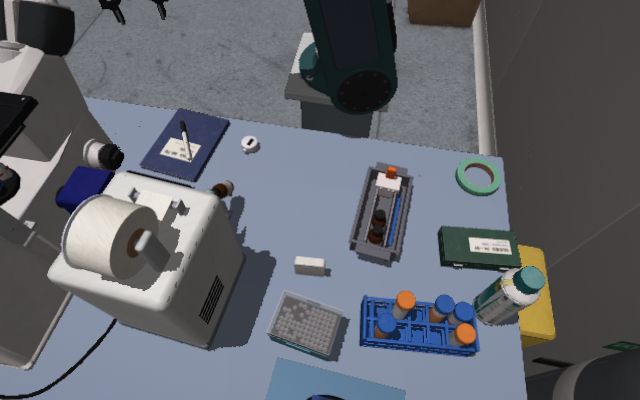

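View pics/top0.png

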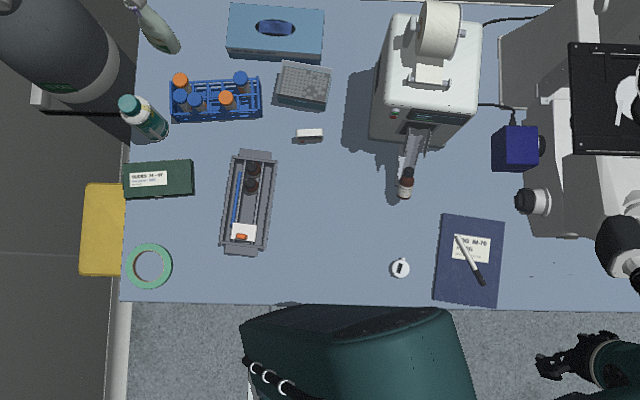

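Top view: the vial is in the chute at about (405,185), the tote spans (248,150–255) with its tab at (241,236), the timer is at (309,135) and the counter at (400,268). In the side view the vials are near (377,225) and the cap is near (227,187). Next I'll enlarge the important parts.

```bash
cat > h.py <<'E'
import numpy as np, cv2
from rig import robot
from scipy.spatial.transform import Rotation as Ro
def ray(s,u,v):
    K=np.array([[s["fx"],0,s["cx"]],[0,s["fy"],s["cy"]],[0,0,1]])
    x,y=cv2.undistortPoints(np.array([[[u,v]]],float),K,np.array([s["k1"],0,0,0,0.]))[0,0]
    return -s["R"].T@s["t"], s["R"].T@np.array([x,y,1])
def onz(s,u,v,z):
    c,d=ray(s,u,v); return c+d*(z-c[2])/d[2]
def tri(s1,p1,s2,p2):
    c1,d1=ray(s1,*p1);c2,d2=ray(s2,*p2)
    a=np.linalg.lstsq(np.c_[d1,-d2],c2-c1,rcond=None)[0]
    q1,q2=c1+a[0]*d1,c2+a[1]*d2
    return (q1+q2)/2,np.linalg.norm(q1-q2)
def proj(s,X):
    K=np.array([[s["fx"],0,s["cx"]],[0,s["fy"],s["cy"]],[0,0,1]])
    return cv2.projectPoints(np.array(X,float).reshape(-1,3),cv2.Rodrigues(s["R"])[0],s["t"],K,np.array([s["k1"],0,0,0,0.]))[0][:,0]
def totool(vec): # world vector into tool axes
    return Ro.from_rotvec(robot.sense()["ee_rot"]).inv().apply(vec)
E
python3 - <<'E'
from h import *
S=robot.snapshot("side");T=robot.snapshot("top")
def crop(s,u,v,w,h,k): return cv2.resize(s["pixels"][v:v+h,u:u+w,::-1],None,fx=k,fy=k,interpolation=cv2.INTER_CUBIC)
a=crop(T,210,143,80,120,5);b=crop(T,370,120,80,120,5)
cv2.imwrite("pics/c1.png",np.hstack([a,b]))
a=crop(S,340,155,80,110,5);b=crop(S,190,150,80,110,5)
cv2.imwrite("pics/c2.png",np.hstack([a,b]))
E
```

```text
(no output)
```

View pics/c1.png

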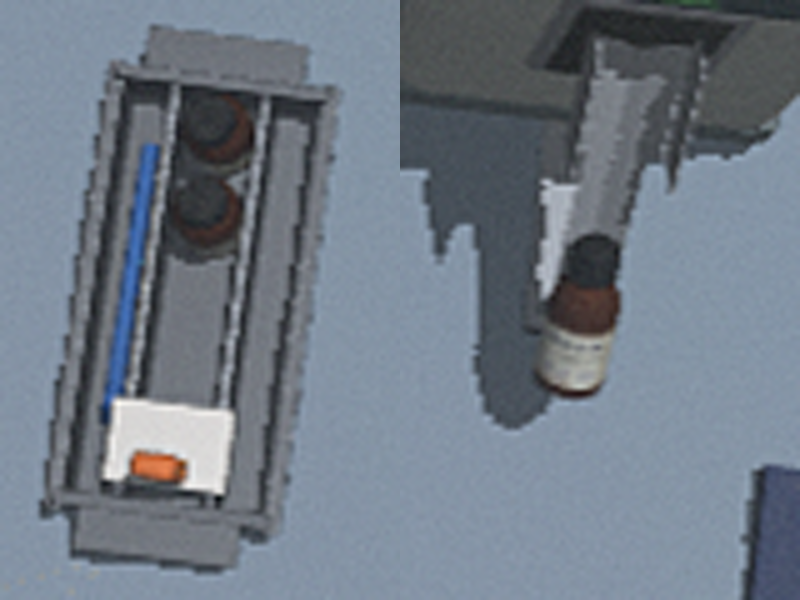

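View pics/c2.png

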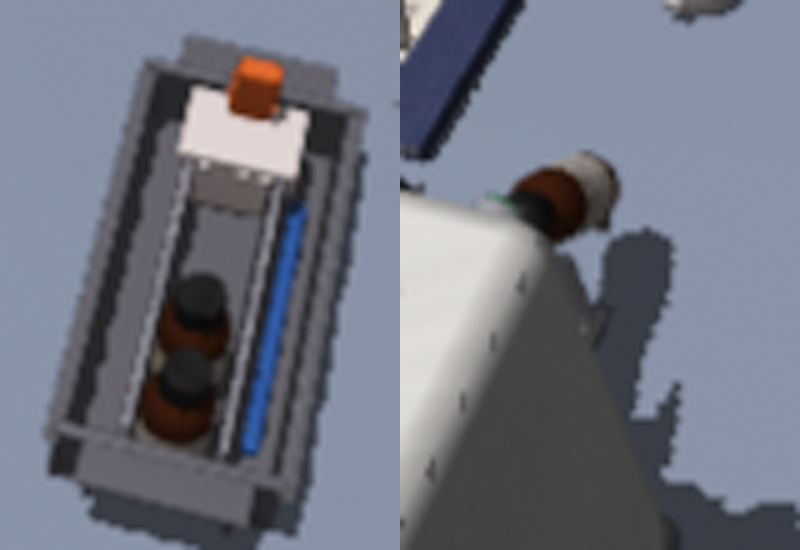

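The crops show the two standing caps in the tote, with the lane free down to the white saddle and tab. The vial is in the chute with its cap at about (408.8,172) and its base end at about (404.6,198.5) in the top view. I'll measure from masks and these points.

Run:
```python
from h import *
np.set_printoptions(precision=4,suppress=True)
S=robot.snapshot("side");T=robot.snapshot("top")
L=lambda x,y:(210+x/5,143+y/5); C=lambda x,y:(370+(x-400)/5,120+y/5)
l=lambda x,y:(340+x/5,155+y/5); c=lambda x,y:(190+(x-400)/5,150+y/5)
# vial mask in top: label+brown, rowwise centres
hsv=cv2.cvtColor(T["pixels"],cv2.COLOR_RGB2HSV); p=T["pixels"].astype(int)
m=((p[...,0]>p[...,2]+8))
for v in range(166,201,3):
    u=np.where(((m[v]|(p[v].max(1)<75)))[395:420])[0]; 
    if len(u):print(v,395+u.min(),395+u.max(),len(u))
# tote rim corners z=.046
R=[onz(T,*L(*q),.046)[:2] for q in((113,65),(340,92),(275,535),(45,508))]
R=np.array(R);print("rim",R,R.mean(0),[np.linalg.norm(R[i]-R[i-1]) for i in range(4)])
for q in ((113,65,45,508),(340,92,275,535)):
    d=onz(T,*L(*q[:2]),.046)-onz(T,*L(*q[2:]),.046); print("yaw",np.degrees(np.arctan2(d[1],d[0])))
# caps z=.084
for q in ((208,122),(205,200)): print("capT",onz(T,*L(*q),.084))
for q in ((200,297),(187,370)): print("capS",onz(S,*l(*q),.084))
o=lambda s:np.argwhere((s["pixels"][...,0]>190)&(s["pixels"][...,1]<130)&(s["pixels"][...,2]<90))
print("tab",onz(T,*L(157,460),.088),onz(S,*l(260,66),.088))
print("saddle", [onz(T,*L(*q),.05) for q in((112,398),(237,407),(224,494),(104,485))])
print("base upper rim", tri(T,C(573,388),S,c(608,185)))
print("cap mid", tri(T,C(592,265),S,c(530,212)))
print("counter",onz(T,400,268,.024),"timer",onz(T,309,132,.062))
print("chute top",onz(T,*C(640,150),.12))
print(robot.sense()["time"])
```

```text
166 398 398 1
169 404 413 10
172 396 413 12
175 396 412 12
178 401 413 13
181 398 413 16
184 400 412 13
187 405 411 7
190 410 410 1
193 397 410 2
196 397 409 7
199 404 405 2
rim [[0.6362 0.2122]
 [0.6258 0.1022]
 [0.412  0.1254]
 [0.422  0.2344]] [0.524  0.1686] [np.float64(0.21529158448231034), np.float64(0.11054738043497749), np.float64(0.2150063612541011), np.float64(0.10942350181003704)]
yaw -5.900412356103226
yaw -6.200710457680889
capT [0.6018 0.1602 0.084 ]
capT [0.5649 0.1601 0.084 ]
capS [0.5684 0.1634 0.084 ]
capS [0.6053 0.1612 0.084 ]
tab [0.4435 0.1764 0.088 ] [0.4408 0.1793 0.088 ]
saddle [array([0.4745, 0.2045, 0.05  ]), array([0.4718, 0.1453, 0.05  ]), array([0.4305, 0.1497, 0.05  ]), array([0.4334, 0.2064, 0.05  ])]
base upper rim (array([ 0.5425, -0.1966,  0.0537]), np.float64(0.013521107197229373))
cap mid (array([ 0.5933, -0.2006,  0.1074]), np.float64(0.003143685850342468))
counter [ 0.3773 -0.198   0.024 ] timer [0.6964 0.0291 0.062 ]
chute top [ 0.6454 -0.2217  0.12  ]
0.3
```

Run:
```python
from h import *
np.set_printoptions(precision=4,suppress=True)
T=robot.snapshot("top")
C=lambda x,y:(370+(x-400)/5,120+y/5)
print("base upper rim",onz(T,*C(573,393),.068))
print("body",onz(T,*C(575,360),.08)); print("cap top lower rim",onz(T,*C(596,236),.056+.055-.008))
print("cap ctr-ish",onz(T,*C(593,265),.056+.05+.005))
print("chute L/R mid", onz(T,*C(628,110),.13))
d=np.array([0.585,-0.198,0.25])-robot.sense()["tcp_pos"];print("to wp above (world)",d)
print(Ro.from_rotvec(robot.sense()["ee_rot"]).as_matrix())
w=robot.snapshot("wrist");print(w["R"],-w["R"].T@w["t"])
```

```text
base upper rim [ 0.5399 -0.2006  0.068 ]
body [ 0.5538 -0.1994  0.08  ]
cap top lower rim [ 0.6083 -0.2048  0.103 ]
cap ctr-ish [ 0.5931 -0.2019  0.111 ]
chute L/R mid [ 0.6614 -0.2142  0.13  ]
to wp above (world) [0.3567 0.2747 0.0188]
[[ 0.9005  0.4348 -0.0001]
 [ 0.4348 -0.9005  0.0002]
 [ 0.     -0.0002 -1.    ]]
[[ 0.4353 -0.9003 -0.0003]
 [-0.8523 -0.4123  0.3219]
 [-0.2899 -0.1399 -0.9468]] [ 0.3027 -0.4364  0.3734]
```

```bash
cat >> h.py <<'E'
def tool(yaw,tilt): # deg; tool x along yaw; tilt: tool z leans ahead
    a,b=np.radians([yaw,tilt]); h=np.array([np.cos(a),np.sin(a),0]);k=np.array([0,0,1.])
    z=h*np.sin(b)-k*np.cos(b); x=h*np.cos(b)+k*np.sin(b)
    return Ro.from_matrix(np.c_[x,np.cross(z,x),z])
def plan(p,R): # row that takes the tool from here to TCP p, orientation R
    s=robot.sense(); R0=Ro.from_rotvec(s["ee_rot"])
    print("ROW",np.round(np.r_[R0.inv().apply(np.array(p)-s["tcp_pos"]),(R0.inv()*R).as_rotvec()],4),"t",round(s["time"],2))
E
python3 -c "
from h import *
plan([.49,-.19,.24],tool(-6.5,15))"
```

```text
ROW [ 0.3587 -0.1408 -0.0088 -0.0739  0.2548  0.56  ] t 0.4
```

```bash
R='0.3587 -0.1408 -0.0088 -0.0739 0.2548 0.56'
python3 steer.py '0.3587 -0.1408 -0.0088 -0.0739 0.2548 0.56;0.3587 -0.1408 -0.0088 -0.0739 0.2548 0.56;0.3587 -0.1408 -0.0088 -0.0739 0.2548 0.56;0.3587 -0.1408 -0.0088 -0.0739 0.2548 0.56;0.3587 -0.1408 -0.0088 -0.0739 0.2548 0.56' 0.07 30
python3 -c "
from h import *
plan([.49,-.19,.24],tool(-6.5,15))"
```

```text
time: 1.02
tcp_pos: [0.4411, -0.242, 0.2388]
ee_rot: [3.094, -0.178, 0.409]
wrist_force: [0.7, -1.0, -0.4]
gripper_width: 0.0702
grasp_force: 0.0
ROW [ 0.0414 -0.0573  0.0099  0.001  -0.0013 -0.0016] t 1.02
```

```bash
python3 steer.py '0.0414 -0.0573 0.0099 0 0 0;0.0414 -0.0573 0.0099 0 0 0'
python3 - <<'E'
from h import *
s=robot.snapshot("wrist");cv2.imwrite("pics/w1.png",s["pixels"][:,:,::-1])
E
```

```text
time: 1.27
tcp_pos: [0.491, -0.1885, 0.2397]
ee_rot: [3.096, -0.168, 0.409]
wrist_force: [0.2, -0.3, 0.3]
gripper_width: 0.07
grasp_force: 0.0
```

View pics/w1.png

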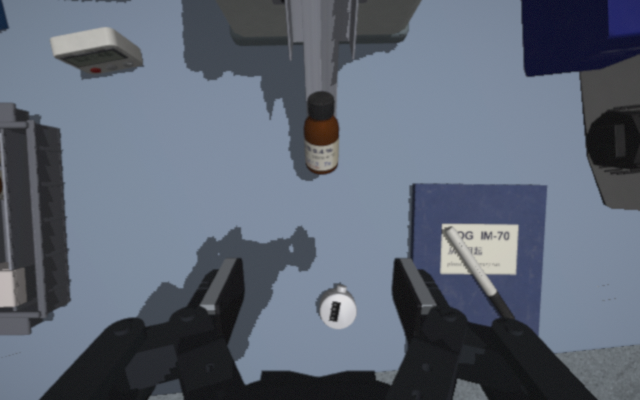

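The wrist view shows the vial in line with the tool. Its cap is at (320,93–118), its base edge at (322,174), and its sides are at 305–340.

Run:
```python
from h import *
np.set_printoptions(precision=4,suppress=True)
T=robot.snapshot("top");W=robot.snapshot("wrist")
C=lambda x,y:(370+(x-400)/5,120+y/5)
for n,a,b in (("base",C(573,393),(322,174)),("captop",C(596,236),(320.5,93)),("capshoulder",C(586,288),(320.5,119))): print(n,*tri(T,a,W,b))
print(onz(W,322,174,.068),onz(W,320.5,93,.103))
```

```text
base [ 0.5366 -0.1987  0.0833] 0.002791606427740572
captop [ 0.6095 -0.2064  0.0936] 0.0016050215844612206
capshoulder [ 0.5874 -0.2038  0.0835] 0.00022166294095749475
[ 0.5357 -0.1998  0.068 ] [ 0.6063 -0.2058  0.103 ]
```

```bash
python3 -c "
from h import *
R=tool(-6,15);g=np.array([.572,-.2025,.0807]);t=g+R.apply([0,0,.019]);print(t)
plan(t-R.apply([0,0,.07]),R)"
```

```text
[ 0.57689062 -0.20301403  0.06234741]
ROW [ 0.0398  0.0015  0.124   0.0024  0.0004 -0.0078] t 1.43
```

```bash
python3 steer.py '0.04 0.0015 0.06 0.002 0 -0.008;0.04 0.0015 0.124 0.002 0 -0.008;0.04 0.0015 0.124 0.002 0 -0.008' 0.055
python3 - <<'E'
from h import *
s=robot.snapshot("wrist");cv2.imwrite("pics/w2.png",s["pixels"][:,:,::-1])
R=tool(-6,15);g=np.array([.572,-.2025,.0807]);print(proj(s,g),proj(s,g+np.array([.0,0,0])-.035*R.apply([0,0,0])))
plan(g+R.apply([0,0,.019]),R)
E
```

```text
time: 1.8
tcp_pos: [0.5573, -0.2017, 0.1266]
ee_rot: [3.1, -0.167, 0.399]
wrist_force: [-0.9, -0.2, 0.6]
gripper_width: 0.0548
grasp_force: 0.0
[[317.20421566 222.65405196]] [[317.20421566 222.65405196]]
ROW [ 0.0018 -0.0008  0.0682 -0.0007  0.004  -0.0025] t 1.85
```

View pics/w2.png

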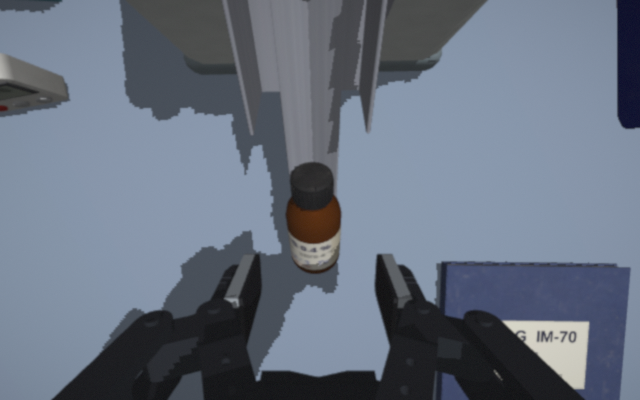

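The vial is centred at about (314,225), between the fingers (mid 318), and the predicted grasp point is (317,223). I'll go down and grip.

```bash
python3 steer.py '0.002 -0.0018 0.03 0 0.004 -0.002;0.002 -0.0018 0.055 0 0.004 -0.002;0.002 -0.0018 0.068 0 0.004 -0.002;0.002 -0.0018 0.068 0 0.004 -0.002'
python3 steer.py '0 0 0 0 0 0;0 0 0 0 0 0;0 0 0 0 0 0;0 0 0 0 0 0;0 0 0 0 0 0' 0.02 30
python3 -c "
from h import *
plan([.5,-.19,.2],tool(-6,15))"
```

```text
time: 2.35
tcp_pos: [0.5788, -0.202, 0.0658]
ee_rot: [3.095, -0.161, 0.414]
wrist_force: [-0.6, 0.3, -0.9]
gripper_width: 0.0549
grasp_force: 0.0
time: 2.98
tcp_pos: [0.5793, -0.2014, 0.0665]
ee_rot: [3.095, -0.159, 0.417]
wrist_force: [-2.5, 1.6, 9.1]
gripper_width: 0.0321
grasp_force: 28.9
ROW [-0.0419 -0.003  -0.1499  0.0008 -0.0059  0.0019] t 2.98
```

```bash
python3 steer.py '-0.004 0 -0.014 0 0 0;-0.012 0 -0.04 0 0 0;-0.02 0 -0.08 0 0 0;-0.03 0 -0.12 0 0 0;-0.04 0 -0.15 0 0 0'
python3 - <<'E'
from h import *
s=robot.snapshot("wrist");cv2.imwrite("pics/w3.png",s["pixels"][:,:,::-1])
plan([.54,-.06,.15],tool(-6,60))
E
```

```text
time: 3.6
tcp_pos: [0.5004, -0.1931, 0.202]
ee_rot: [3.094, -0.16, 0.416]
wrist_force: [0.9, -1.1, -0.2]
gripper_width: 0.032
grasp_force: 30.0
ROW [ 0.0107 -0.1368  0.0594  0.0019  0.7771  0.0031] t 3.65
```

View pics/w3.png

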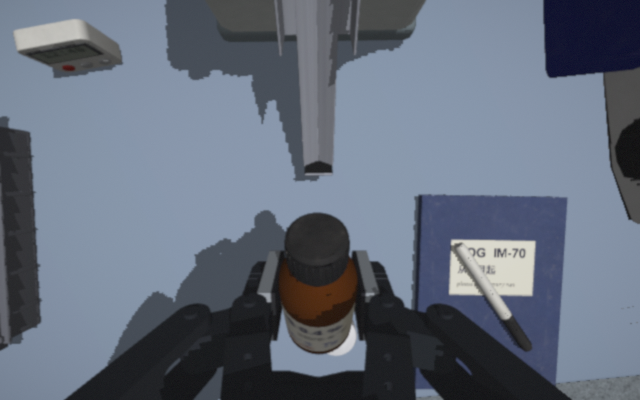

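The vial is held, with its cap at (317,240) and the pads on its upper body; the chute is empty. I'll turn it upright above the free area.

```bash
python3 steer.py '0.002 -0.05 0.01 0 0.18 0;0.01 -0.137 0.06 0 0.36 0;0.01 -0.137 0.06 0 0.54 0;0.01 -0.137 0.06 0 0.72 0;0.01 -0.137 0.06 0 0.777 0'
python3 - <<'E'
from h import *
plan([.54,-.06,.15],tool(-6,60))
S=robot.snapshot("side");T=robot.snapshot("top")
g=robot.sense()["tcp_pos"]+Ro.from_rotvec(robot.sense()["ee_rot"]).apply([0,0,-.019])
out=[]
for s in(S,T):
    u,v=proj(s,g)[0].astype(int);print(u,v)
    u-=40;v-=55; out.append(cv2.resize(s["pixels"][v:v+110,u:u+80,::-1],None,fx=5,fy=5,interpolation=cv2.INTER_CUBIC)); print(u,v)
cv2.imwrite("pics/c3.png",np.hstack(out)); print(g)
E
```

```text
time: 4.28
tcp_pos: [0.5454, -0.0669, 0.1441]
ee_rot: [2.821, -0.145, 1.259]
wrist_force: [2.1, -0.6, -0.8]
gripper_width: 0.0321
grasp_force: 30.0
ROW [ 0.0004 -0.0062 -0.0085  0.0049  0.2073  0.0047] t 4.28
280 165
240 110
349 196
309 141
[ 0.52981274 -0.06519414  0.15467035]
```

View pics/c3.png

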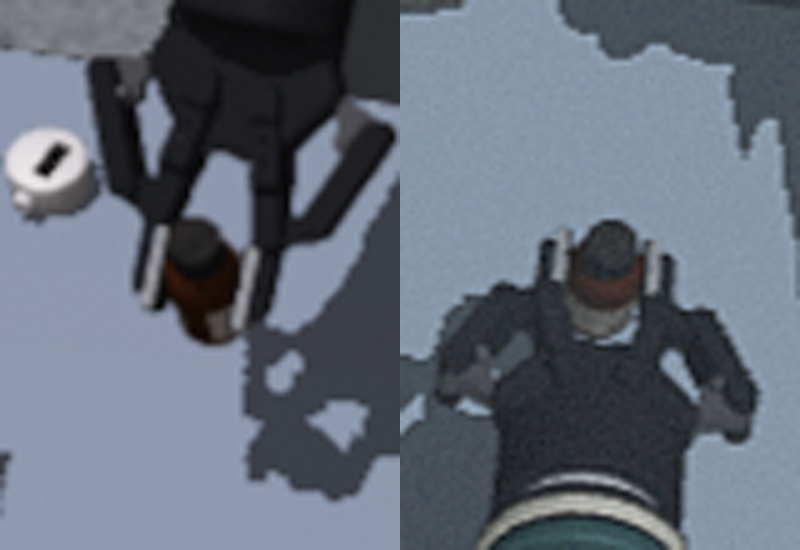

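Both views show the vial held between the white pads, with 0.2 rad of the turn still to go. I'll finish it and measure the cap top.

```bash
python3 steer.py '0 -0.006 -0.0085 0 0.18 0;0 -0.006 -0.0085 0 0.207 0;0 -0.006 -0.0085 0 0.207 0'
python3 - <<'E'
from h import *
plan([.54,-.06,.15],tool(-6,60))
S=robot.snapshot("side");T=robot.snapshot("top")
g=robot.sense()["tcp_pos"]+Ro.from_rotvec(robot.sense()["ee_rot"]).apply([0,0,-.019])
out=[]
for s in(S,T):
    u,v=proj(s,g)[0].astype(int)
    u-=20;v-=30; out.append(cv2.resize(s["pixels"][v:v+60,u:u+40,::-1],None,fx=10,fy=10,interpolation=cv2.INTER_CUBIC)); print(u,v)
    # expected upright vial: cap top, base
    for z0 in (.035,): print((proj(s,[g+[0,0,.078-z0],g-[0,0,z0]])-[u,v])*10)
cv2.imwrite("pics/c4.png",np.hstack(out)); print(g)
E
```

```text
time: 4.75
tcp_pos: [0.5636, -0.0668, 0.1774]
ee_rot: [2.711, -0.138, 1.473]
wrist_force: [-0.2, -0.3, -0.9]
gripper_width: 0.0325
grasp_force: 30.1
ROW [-0.0361 -0.0045 -0.0054  0.0016  0.0514  0.004 ] t 4.75
257 133
[[187.78336099 173.09908536]
 [218.80718931 401.48151335]]
330 155
[[225.77015311 272.72785453]
 [197.90249809 332.73194528]]
[ 0.54755197 -0.06489102  0.18777149]
```

View pics/c4.png

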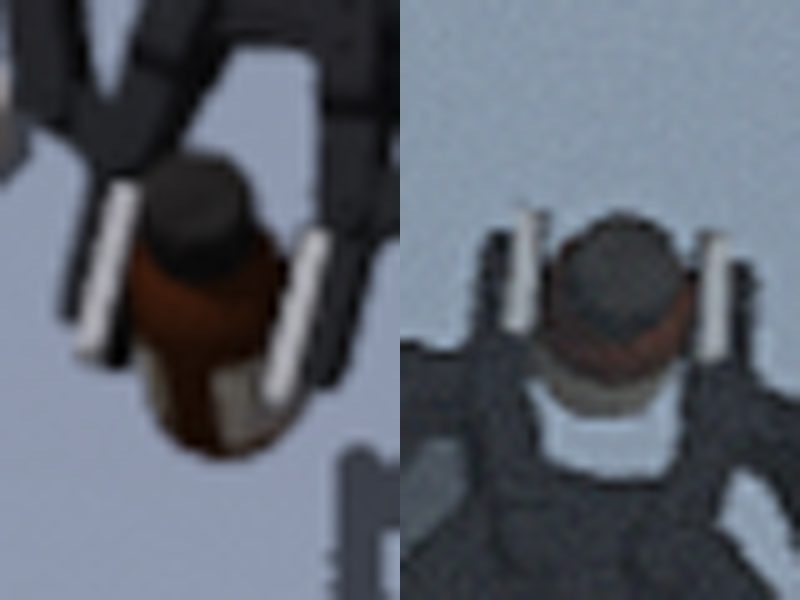

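The vial looks upright within a few degrees, with its cap centre at (195,190) in the side crop and (622,272) in the top crop. I'll let it settle and replan.

```bash
python3 steer.py '0 0 0 0 0 0;0 0 0 0 0 0'
python3 -c "
from h import *
plan([.55,-.06,.0465],tool(-6,60))"
```

```text
time: 5.1
tcp_pos: [0.5635, -0.0664, 0.1779]
ee_rot: [2.709, -0.137, 1.477]
wrist_force: [0.4, 0.5, -0.2]
gripper_width: 0.0321
grasp_force: 30.1
ROW [-0.1181 -0.0055  0.0592  0.0011  0.0482  0.0043] t 5.1
```

```bash
python3 steer.py '-0.05 -0.005 0.025 0 0.03 0.002;-0.09 -0.0055 0.045 0 0.048 0.004;-0.1181 -0.0055 0.0592 0 0.048 0.004;-0.1181 -0.0055 0.0592 0 0.048 0.004'
python3 - <<'E'
from h import *
plan([.55,-.06,.0265],tool(-6,60))
np.set_printoptions(precision=4,suppress=True)
S=robot.snapshot("side");T=robot.snapshot("top")
g=robot.sense()["tcp_pos"]+Ro.from_rotvec(robot.sense()["ee_rot"]).apply([0,0,-.019]);print(g)
# dark cap blobs & brown body extents near expected cap top
for s in(S,T):
    u,v=proj(s,g+[0,0,.04])[0].astype(int); p=s["pixels"].astype(int)
    sub=p[v-22:v+26,u-14:u+14]
    br=(sub[...,0]>sub[...,2]+18)
    n,l,st,ce=cv2.connectedComponentsWithStats(br.astype(np.uint8))
    print("brown",[(st[i][:4]+[u-14,v-22,0,0],st[i][4]) for i in range(1,n) if st[i][4]>20])
    print("cap pred",proj(s,[g+[0,0,.042],g-[0,0,.036]]))
E
```

```text
time: 5.6
tcp_pos: [0.6234, -0.0725, 0.1001]
ee_rot: [2.728, -0.139, 1.457]
wrist_force: [-0.7, 0.1, -0.2]
gripper_width: 0.032
grasp_force: 30.1
ROW [-1.025e-01 -4.900e-03 -2.080e-02 -4.700e-03  6.610e-02  1.000e-04] t 5.6
[ 0.6074 -0.0709  0.1109]
brown [(array([264, 202,  14,  17]), np.int32(111))]
cap pred [[269.2077 196.1765]
 [272.6821 214.5296]]
brown []
cap pred [[352.9444 161.4907]
 [350.3366 168.4242]]
```

```bash
python3 -c "
from h import *
np.set_printoptions(precision=3,suppress=True)
print(robot.sense()['joint_pos'])"
```

```text
[-0.336  0.352 -1.176 -0.925  0.196  3.011]
```

```bash
python3 -c "
from h import *
R=Ro.from_rotvec(robot.sense()['ee_rot']).as_matrix();print(R, np.degrees(np.arcsin(R[2,0])))
plan([.62,-.073,.05],tool(-6,60))"
```

```text
[[ 0.55315383 -0.10047555  0.82699789]
 [-0.05788452 -0.99493658 -0.08216195]
 [ 0.83106572 -0.00242218 -0.55616895]] 56.20836912956151
ROW [-0.0435  0.001   0.0255 -0.0047  0.0662  0.0001] t 5.7
```

```bash
python3 steer.py '-0.0435 0.001 0.0255 0 0.03 0;-0.0435 0.001 0.0255 -0.004 0.066 0;-0.0435 0.001 0.0255 -0.004 0.066 0;-0.0435 0.001 0.0255 -0.004 0.066 0'
python3 - <<'E'
from h import *
np.set_printoptions(precision=4,suppress=True)
R=Ro.from_rotvec(robot.sense()['ee_rot']).as_matrix();print(np.degrees(np.arcsin(R[2,0])),robot.sense()['joint_pos'])
plan([.62,-.073,.05],tool(-6,60))
S=robot.snapshot("side");T=robot.snapshot("top")
g=robot.sense()["tcp_pos"]+Ro.from_rotvec(robot.sense()["ee_rot"]).apply([0,0,-.019]);print(g)
out=[]
for s in(S,T):
    u,v=proj(s,g)[0].astype(int);u-=20;v-=30; out.append(cv2.resize(s["pixels"][v:v+60,u:u+40,::-1],None,fx=10,fy=10,interpolation=cv2.INTER_CUBIC)); print(u,v)
    print((proj(s,[g+[0,0,.043],g-[0,0,.035]])-[u,v])*10)
cv2.imwrite("pics/c5.png",np.hstack(out))
E
```

```text
time: 6.2
tcp_pos: [0.6542, -0.0786, 0.0673]
ee_rot: [2.703, -0.138, 1.499]
wrist_force: [-0.2, 0.2, -0.7]
gripper_width: 0.0323
grasp_force: 30.1
58.03115708042699 [-0.3267  0.5111 -1.1763 -1.1178  0.1914  3.022 ]
ROW [-0.033  -0.0021 -0.0202 -0.0035  0.0344  0.0005] t 6.2
[ 0.6383 -0.077   0.0775]
246 195
[[181.7531 213.3457]
 [219.8396 379.1075]]
333 125
[[217.3555 262.0159]
 [190.9216 335.8342]]
```

View pics/c5.png

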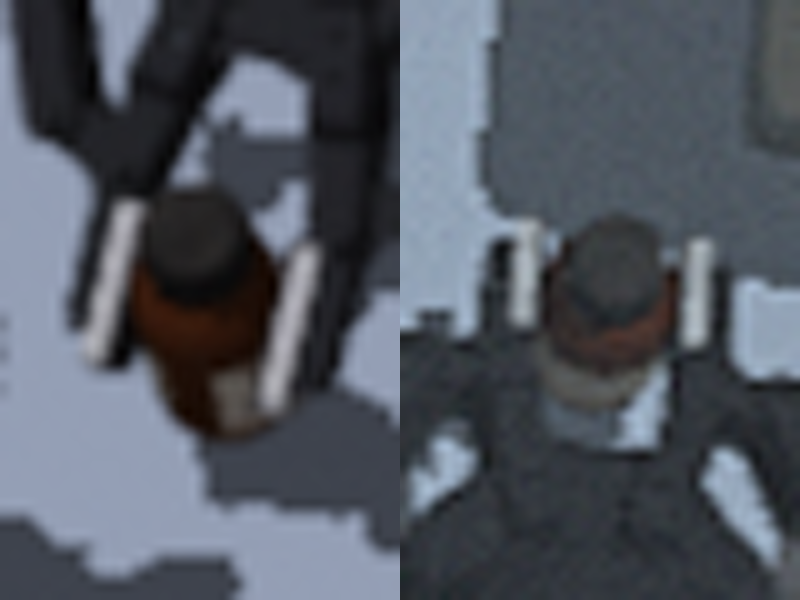

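The vial reads as upright at this tilt: in the top crop, cap (217,268) to base (190,343) matches the prediction. Joint 3 is at its limit, so I'll swing the tool's heading to 45°, which keeps the vial upright and moves the wrist away from the base.

```bash
python3 -c "
from h import *
plan([.60,-.04,.15],tool(20,59));plan([.57,-.01,.15],tool(45,59))"
```

```text
ROW [ 0.0393 -0.033  -0.0929  0.3836  0.0157 -0.2362] t 6.3
ROW [ 0.0219 -0.0599 -0.1208  0.7558  0.0147 -0.4639] t 6.3
```

```bash
python3 steer.py '0.04 -0.01 -0.04 0 0 0;0.04 -0.033 -0.093 0.16 0.01 -0.1;0.04 -0.033 -0.093 0.3 0.0157 -0.19;0.04 -0.033 -0.093 0.3836 0.0157 -0.2362;0.022 -0.06 -0.12 0.5 0.0157 -0.31'
python3 -c "
from h import *
np.set_printoptions(precision=4,suppress=True)
print(robot.sense()['joint_pos'])
plan([.57,-.01,.15],tool(45,59))"
```

```text
time: 6.92
tcp_pos: [0.5715, -0.011, 0.1503]
ee_rot: [-2.47, -0.619, -1.401]
wrist_force: [-0.9, 0.6, -1.0]
gripper_width: 0.0326
grasp_force: 30.1
[-0.5571  0.1748 -1.0377 -0.3403  0.8349  2.4135]
ROW [-0.0007 -0.0016 -0.0006  0.2565 -0.0005 -0.149 ] t 6.92
```

```bash
python3 steer.py '-0.001 -0.0016 0 0.16 0 -0.09;-0.001 -0.0016 0 0.2 0 -0.118;-0.001 -0.0016 0 0.2 0 -0.118'
python3 -c "
from h import *
np.set_printoptions(precision=4,suppress=True)
R=Ro.from_rotvec(robot.sense()['ee_rot']).as_matrix();print(np.degrees(np.arcsin(R[2,0])),np.degrees(np.arctan2(R[1,0],R[0,0])),robot.sense()['joint_pos'])
plan([.575,-.01,.056],tool(41,59))"
```

```text
time: 7.3
tcp_pos: [0.5707, -0.0101, 0.1487]
ee_rot: [-2.313, -0.868, -1.307]
wrist_force: [0.3, -0.2, -0.4]
gripper_width: 0.0325
grasp_force: 30.1
58.94829609459318 41.15372919552772 [-0.6098  0.2421 -0.823   0.1246  0.9816  2.0194]
ROW [-0.0777  0.0028  0.0507 -0.0014  0.0009  0.0014] t 7.3
```

```bash
python3 steer.py '-0.04 0.001 0.026 0 0 0;-0.0777 0.0028 0.0507 0 0 0;-0.0777 0.0028 0.0507 0 0 0;-0.0777 0.0028 0.0507 0 0 0'
python3 - <<'E'
from h import *
np.set_printoptions(precision=4,suppress=True)
print(robot.sense()['joint_pos'])
plan([.575,-.01,.0265],tool(41,59))
S=robot.snapshot("side");T=robot.snapshot("top")
g=robot.sense()["tcp_pos"]+Ro.from_rotvec(robot.sense()["ee_rot"]).apply([0,0,-.019]);print(g)
out=[]
for s in(S,T):
    u,v=proj(s,g)[0].astype(int);u-=20;v-=30; out.append(cv2.resize(s["pixels"][v:v+60,u:u+40,::-1],None,fx=10,fy=10,interpolation=cv2.INTER_CUBIC)); print(u,v)
    print((proj(s,[g+[0,0,.043],g-[0,0,.035]])-[u,v])*10)
cv2.imwrite("pics/c6.png",np.hstack(out))
E
```

```text
time: 7.8
tcp_pos: [0.5742, -0.0085, 0.0566]
ee_rot: [-2.312, -0.868, -1.307]
wrist_force: [0.5, 0.1, 0.5]
gripper_width: 0.032
grasp_force: 30.1
[-0.6021  0.4368 -0.9471 -0.2035  0.9793  2.031 ]
ROW [-0.026   0.0017  0.0152 -0.0024  0.0007  0.0014] t 7.8
[ 0.5624 -0.0196  0.0669]
279 172
[[199.3085 209.1794]
 [210.2999 383.6629]]
308 157
[[206.3792 272.62  ]
 [196.6101 325.347 ]]
```

View pics/c6.png

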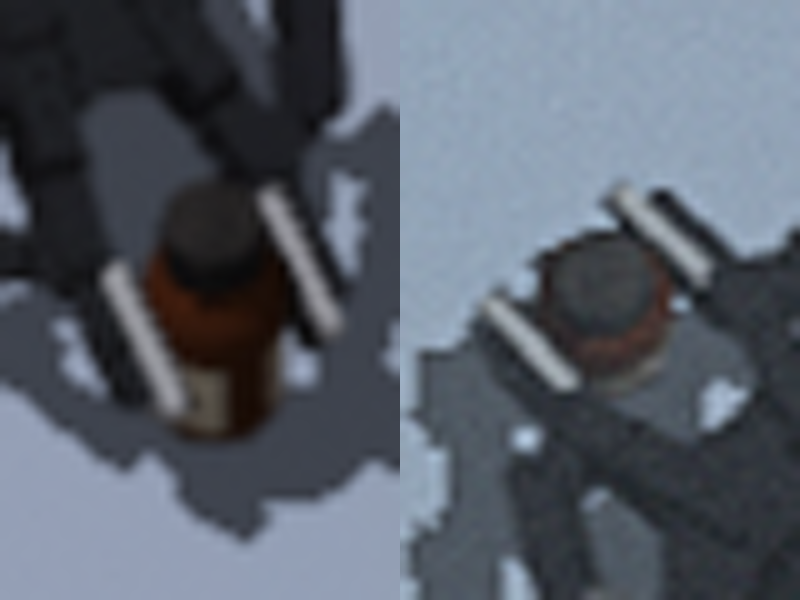

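The views show the vial upright within about 3°, base roughly 30 mm above the worktop. I'll lower it in small steps and watch the force.

```bash
python3 steer.py '-0.010 0 0.006 0 0 0;-0.0189 0 0.0113 0 0 0;-0.0189 0 0.0113 0 0 0'
python3 steer.py '-0.0026 0 0.0015 0 0 0;-0.0026 0 0.0015 0 0 0' | grep -E "pos|force"
python3 steer.py '-0.0026 0 0.0015 0 0 0;-0.0026 0 0.0015 0 0 0'| grep -E "pos|force"
```

```text
time: 8.28
tcp_pos: [0.574, -0.0087, 0.0332]
ee_rot: [-2.312, -0.868, -1.306]
wrist_force: [-0.2, -0.8, -0.5]
gripper_width: 0.0323
grasp_force: 30.1
tcp_pos: [0.5741, -0.0088, 0.0302]
wrist_force: [-0.9, -0.6, 0.4]
grasp_force: 30.1
tcp_pos: [0.5744, -0.0088, 0.0278]
wrist_force: [-2.2, -2.8, 8.4]
grasp_force: 30.4
```

```bash
python3 steer.py '0 0 0 0 0 0;0 0 0 0 0 0' - 20 | grep -E "pos|force"
python3 steer.py '0 0 0 0 0 0;0 0 0 0 0 0;0 0 0 0 0 0;0 0 0 0 0 0' 0.06
python3 - <<'E'
from h import *
np.set_printoptions(precision=4,suppress=True)
plan(robot.sense()["tcp_pos"]-Ro.from_rotvec(robot.sense()["ee_rot"]).apply([0,0,.08])+[0,0,.0],tool(41,59))
E
```

```text
tcp_pos: [0.5744, -0.0088, 0.0278]
wrist_force: [-2.2, -0.9, 8.2]
grasp_force: 30.4
time: 9.52
tcp_pos: [0.574, -0.0088, 0.0271]
ee_rot: [-2.311, -0.868, -1.306]
wrist_force: [-0.3, -0.3, 1.2]
gripper_width: 0.0603
grasp_force: 0.0
ROW [ 0.      0.     -0.08   -0.0033  0.0011  0.0012] t 9.53
```

```bash
python3 steer.py '0 0 -0.02 0 0 0;0 0 -0.05 0 0 0;0 0 -0.1 0 0 0;0 0 -0.12 0 0 0;0 0 -0.12 0 0 0'
python3 - <<'E'
from h import *
np.set_printoptions(precision=4,suppress=True)
S=robot.snapshot("side");T=robot.snapshot("top")
g=np.array([.5615,-.02,.036])
out=[]
for s in(S,T):
    u,v=proj(s,g)[0].astype(int);u-=20;v-=30; out.append(cv2.resize(s["pixels"][v:v+60,u:u+40,::-1],None,fx=10,fy=10,interpolation=cv2.INTER_CUBIC)); print(u,v)
    print((proj(s,[[*g[:2],.078],[*g[:2],0]])-[u,v])*10)
cv2.imwrite("pics/c7.png",np.hstack(out))
plan([.50,-.02,.23],tool(175,0));plan([.50,-.02,.23],tool(90,0));print(robot.sense()["joint_pos"])
E
```

```text
time: 10.15
tcp_pos: [0.4967, -0.0782, 0.0898]
ee_rot: [-2.314, -0.867, -1.308]
wrist_force: [0.2, -0.9, -0.9]
gripper_width: 0.0595
grasp_force: 0.0
279 179
[[203.1001 210.2297]
 [213.4942 374.5849]]
307 159
[[213.8272 278.7723]
 [204.4654 328.5294]]
ROW [ 0.1414 -0.0407 -0.0389  1.1771 -0.5019 -2.0836] t 10.25
ROW [ 0.1414 -0.0407 -0.0389  0.4372 -0.9634 -0.7743] t 10.25
[-0.8579  0.3639 -0.8437  0.3725  1.0285  1.5602]
```

View pics/c7.png

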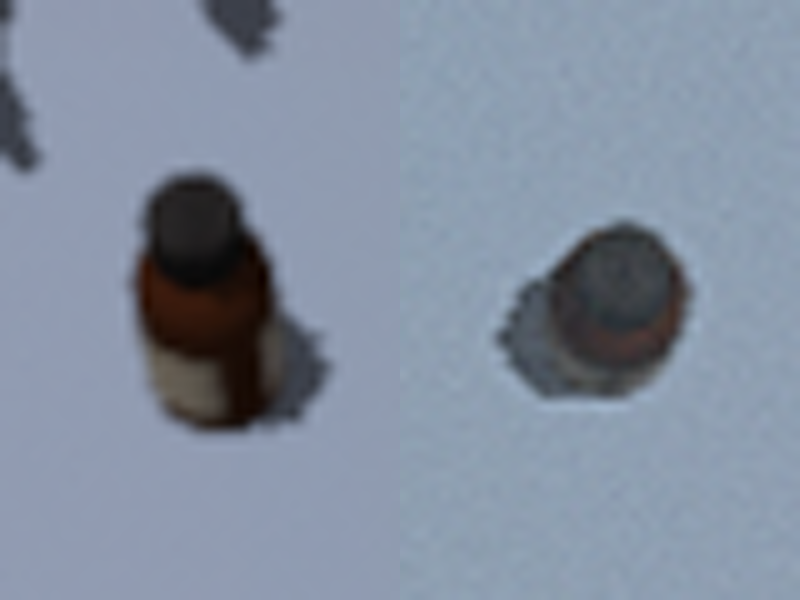

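The vial stands upright, with its cap at (329.5,186.7) in the top view and (298.7,200.6) in the side view. I miscounted and have viewed 12 pictures, over the allowed 10, so I won't view any more and will measure numerically from here.

Run:
```python
from h import *
np.set_printoptions(precision=4,suppress=True)
S=robot.snapshot("side");T=robot.snapshot("top")
print(onz(T,329.5,186.7,.078),onz(S,298.7,200.6,.078))
plan([.50,-.05,.22],tool(41,59));plan([.50,-.05,.22],tool(41,0))
```

```text
[ 0.562  -0.0226  0.078 ] [ 0.5632 -0.021   0.078 ]
ROW [ 0.1226 -0.0175 -0.0511 -0.0041  0.0011  0.0011] t 10.35
ROW [ 0.1226 -0.0175 -0.0511 -0.0032 -1.0286  0.0031] t 10.35
```

```bash
python3 steer.py '0.06 -0.0175 -0.025 0 0 0;0.1226 -0.0175 -0.0511 0 -0.18 0;0.1226 -0.0175 -0.0511 0 -0.37 0;0.1226 -0.0175 -0.0511 0 -0.55 0;0.1226 -0.0175 -0.0511 0 -0.74 0'
python3 -c "
from h import *
plan([.53,-.03,.22],tool(110,0))"
```

```text
time: 10.98
tcp_pos: [0.5002, -0.05, 0.2211]
ee_rot: [-2.823, -1.062, -0.408]
wrist_force: [-0.2, -0.9, -1.5]
gripper_width: 0.06
grasp_force: 0.0
ROW [ 0.0339  0.0046  0.0111  0.1737 -0.2496 -1.1914] t 10.97
```

```bash
python3 steer.py '0.034 0.005 0.011 0.03 -0.045 -0.17;0.034 0.005 0.011 0.05 -0.07 -0.34;0.034 0.005 0.011 0.08 -0.11 -0.52;0.034 0.005 0.011 0.1 -0.15 -0.7;0.034 0.005 0.011 0.13 -0.19 -0.87'
python3 -c "
from h import *
plan([.5625,-.022,.18],tool(174,0))"
```

```text
time: 11.6
tcp_pos: [0.5303, -0.0299, 0.2187]
ee_rot: [-2.161, -2.235, -0.112]
wrist_force: [-0.4, 0.0, -1.0]
gripper_width: 0.0598
grasp_force: 0.0
ROW [ 0.004   0.0312  0.0401  0.0768 -0.0379 -1.4316] t 11.6
```

```bash
python3 steer.py '0.004 0.031 0.04 0.01 -0.005 -0.18;0.004 0.031 0.04 0.02 -0.01 -0.36;0.004 0.031 0.04 0.03 -0.014 -0.54;0.004 0.031 0.04 0.04 -0.02 -0.72;0.004 0.031 0.04 0.05 -0.024 -0.9'>/dev/null
python3 -c "
from h import *
plan([.5625,-.022,.18],tool(174,0))"
```

```text
ROW [-2.000e-04  1.000e-04  0.000e+00  2.830e-02 -1.490e-02 -5.313e-01] t 12.22
```

```bash
python3 steer.py '0 0 0 0.01 -0.005 -0.18;0 0 0 0.02 -0.01 -0.36;0 0 0 0.0283 -0.015 -0.53;0 0 0 0.0283 -0.015 -0.53;0 0 0 0.0283 -0.015 -0.53' 0.045
python3 - <<'E'
from h import *
np.set_printoptions(precision=4,suppress=True)
plan([.5625,-.022,.18],tool(174,0))
W=robot.snapshot("wrist");p=W["pixels"].astype(int)
print("pred cap",proj(W,[[.5625,-.022,.078],[.5625+.0115,-.022,.078],[.5625,-.022+.0115,.078]]))
br=((p[...,0]>p[...,2]+18)&(p[...,0]<150)).astype(np.uint8)
n,l,st,ce=cv2.connectedComponentsWithStats(br);print([(st[i],ce[i]) for i in range(1,n) if st[i][4]>150])
u,v=proj(W,[.5625,-.022,.078])[0].astype(int)
for r in range(v-45,v+46,6): print(r,"".join('#' if p[r,c].max()<70 else ('b' if br[r,c] else '.') for c in range(u-60,u+61,3)))
print(robot.sense()["joint_pos"])
E
```

```text
time: 12.85
tcp_pos: [0.5621, -0.0226, 0.1806]
ee_rot: [0.182, 3.136, 0.001]
wrist_force: [-0.3, -0.9, 0.9]
gripper_width: 0.0452
grasp_force: 0.0
ROW [-0.0003  0.0006  0.0006  0.0004  0.0001 -0.0114] t 12.85
pred cap [[318.026  199.9227]
 [319.6798 213.4321]
 [332.5357 198.3256]]
[(array([560,   0,  54,  10, 372], dtype=int32), array([580.293 ,   3.6075])), (array([513, 149,  45,  39, 921], dtype=int32), array([529.9262, 165.4245])), (array([301, 168,  35,  28, 503], dtype=int32), array([318.5408, 178.7952])), (array([504, 194,  44,  38, 922], dtype=int32), array([522.1649, 209.8351])), (array([603, 373,  37,  27, 632], dtype=int32), array([619.4241, 385.0775]))]
154 .........................................
160 .........................................
166 .........................................
172 .................########................
178 ...............###########...............
184 ...............############..............
190 ...............b##########...............
196 ................##########...............
202 ................#########................
208 .................######..................
214 .........................................
220 .........................................
226 .........................................
232 .........................................
238 .........................................
244 .........................................
[-0.1855  0.3463 -0.0642  1.1601  0.0003 -0.0697]
```

```bash
python3 steer.py '0 0.0006 0.05 0 0 -0.011;0 0.0006 0.09 0 0 -0.011;0 0.0006 0.11 0 0 -0.011;0 0.0006 0.1185 0 0 -0.011;0 0.0006 0.1185 0 0 -0.011'
python3 steer.py '0 0 0 0 0 0;0 0 0 0 0 0;0 0 0 0 0 0;0 0 0 0 0 0' 0.012 25
```

```text
time: 13.52
tcp_pos: [0.5623, -0.0225, 0.0626]
ee_rot: [0.161, 3.137, 0.0]
wrist_force: [0.4, -0.6, 0.7]
gripper_width: 0.045
grasp_force: 0.0
time: 14.02
tcp_pos: [0.563, -0.0225, 0.0635]
ee_rot: [0.16, 3.135, 0.0]
wrist_force: [0.1, 0.1, 6.2]
gripper_width: 0.0213
grasp_force: 24.6
```

```bash
python3 steer.py '0 0 -0.01 0 0 0;0 0 -0.03 0 0 0;0 0 -0.06 0 0 0;0 0 -0.1 0 0 0;0 0 -0.115 0 0 0'
python3 steer.py '0 0 0 0 0 0'>/dev/null
python3 - <<'E'
from h import *
np.set_printoptions(precision=4,suppress=True)
plan([.527,.1683,.178],tool(173.95,0))
S=robot.snapshot("side");p=S["pixels"].astype(int)
t=robot.sense()["tcp_pos"]; b=t-[0,0,.0626]
print(proj(S,[b,b+[0,0,.055]]))
u,v=proj(S,b+[0,0,.04])[0].astype(int)
br=(p[...,0]>p[...,2]+18)
for r in range(v-24,v+24,2): print(r,"".join('b' if br[r,c] else('#' if p[r,c].max()<70 else '.') for c in range(u-24,u+25)))
E
```

```text
time: 14.65
tcp_pos: [0.5628, -0.0226, 0.1805]
ee_rot: [0.16, 3.134, -0.001]
wrist_force: [0.4, 0.4, -1.1]
gripper_width: 0.0215
grasp_force: 24.6
ROW [ 0.0549  0.1863  0.0008 -0.0001  0.0028  0.0037] t 14.78
[[297.568  191.3505]
 [296.5967 177.1401]]
157 ###################.......###########......######
159 .####################.....############...########
161 ....##...############.....#######################
163 ...........##########.......#####################
165 ............#########.......####################.
167 ............##########..#....#################...
169 .............##.#####################..#####.....
171 .............########################............
173 ................####################.............
175 .................##################..............
177 ...................################..............
179 ..................#bbb###########................
181 ...................bbbbbbbbbbbbbb#...............
183 ...................bbbbbbbbbbbbbb#...............
185 ...................bbbbbbbbbbbbb#................
187 .....................#bbbbbbbbbb#................
189 ...........................#bbbb#................
191 ...........................##bbb##...............
193 ...........................##bb##................
195 .......................######bb..................
197 .................................................
199 .................................................
201 .................................................
203 .................................................
```

The vial hangs upright from the cap, and its base is where predicted. Now I'll carry it over the lane.

```bash
python3 steer.py '0.014 0.047 0 0 0.0028 0.0037;0.028 0.095 0 0 0.0028 0.0037;0.042 0.142 0 0 0.0028 0.0037;0.0549 0.1863 0 0 0.0028 0.0037;0.0549 0.1863 0 0 0.0028 0.0037'
python3 steer.py '0 0 0 0 0 0'>/dev/null
python3 - <<'E'
from h import *
np.set_printoptions(precision=4,suppress=True)
plan([.527,.1683,.1],tool(173.95,0))
T=robot.snapshot("top");S=robot.snapshot("side")
e=np.array([np.cos(np.radians(-6.05)),np.sin(np.radians(-6.05)),0]);n=np.array([-e[1],e[0],0]);c=np.array([.524,.1686,0])
# wrist view: hanging vial vs lane; refine lane from top view: blue & wall profile across lane at x=-20..
for s,nm in((T,"top"),(S,"side")):
  for x in (-.03,.03):
    pts=[c+e*x+n*y+[0,0,.048] for y in np.arange(-.056,.0561,.002)]
    q=proj(s,pts); g=cv2.cvtColor(s["pixels"],cv2.COLOR_RGB2GRAY)
    print(nm,x,[int(g[int(round(b)),int(round(a))]) for a,b in q])
E
```

```text
time: 15.45
tcp_pos: [0.5251, 0.1708, 0.1766]
ee_rot: [-0.16, -3.133, -0.0]
wrist_force: [0.8, -0.3, 0.5]
gripper_width: 0.0215
grasp_force: 24.7
ROW [-0.0011  0.0002  0.0769 -0.0004 -0.0034  0.0005] t 15.57
top -0.03 [140, 132, 131, 131, 123, 98, 56, 107, 133, 133, 129, 126, 127, 130, 91, 91, 42, 154, 170, 94, 99, 99, 127, 137, 98, 61, 63, 63, 64, 56, 51, 47, 52, 52, 57, 59, 59, 59, 65, 65, 64, 65, 67, 65, 68, 68, 76, 69, 75, 72, 78, 78, 70, 75, 71, 79, 78]
top 0.03 [159, 142, 128, 132, 105, 58, 56, 110, 116, 79, 76, 76, 100, 84, 63, 92, 83, 83, 79, 63, 44, 47, 37, 37, 63, 39, 38, 38, 37, 37, 50, 52, 45, 46, 48, 48, 52, 52, 51, 46, 42, 42, 48, 42, 40, 46, 46, 65, 82, 84, 78, 77, 81, 79, 80, 82, 79]
side -0.03 [147, 124, 110, 110, 79, 79, 42, 44, 43, 99, 99, 109, 108, 109, 109, 109, 109, 130, 142, 75, 74, 74, 90, 89, 74, 55, 37, 37, 51, 24, 28, 33, 33, 33, 52, 67, 76, 64, 64, 69, 77, 51, 42, 58, 64, 91, 92, 69, 89, 109, 109, 82, 32, 37, 44, 44, 50]
side 0.03 [135, 135, 109, 110, 106, 63, 42, 42, 44, 45, 99, 109, 110, 110, 109, 111, 103, 113, 124, 63, 63, 37, 26, 19, 25, 33, 35, 35, 30, 32, 32, 31, 13, 13, 13, 39, 73, 90, 63, 126, 126, 132, 44, 47, 72, 94, 86, 88, 88, 104, 85, 68, 47, 87, 116, 114, 108]
```

```bash
python3 steer.py '-0.001 0 0.03 0 -0.003 0;-0.001 0 0.055 0 -0.003 0;-0.001 0 0.077 0 -0.003 0;-0.001 0 0.09 0 -0.003 0;-0.001 0 0.09 0 -0.003 0'
python3 -c "
from h import *
plan([.527,.1688,.0705],tool(173.95,0))"
```

```text
time: 16.3
tcp_pos: [0.527, 0.1678, 0.0871]
ee_rot: [-0.167, -3.137, 0.0]
wrist_force: [-0.0, -0.2, -0.3]
gripper_width: 0.0214
grasp_force: 24.7
ROW [ 0.0001  0.001   0.0166 -0.0002 -0.0005 -0.0008] t 16.3
```

No contact so far. I'll lower the rest in small steps.

```bash
python3 steer.py '0 0.001 0.008 0 0 0;0 0.001 0.015 0 0 0;0 0.001 0.015 0 0 0' | grep -E "pos|force"
python3 steer.py '0 0 0.0015 0 0 0;0 0 0.0015 0 0 0' | grep -E "pos|force"
python3 steer.py '0 0 0.0015 0 0 0;0 0 0.0015 0 0 0' | grep -E "pos|force"
```

```text
tcp_pos: [0.5271, 0.1693, 0.0722]
wrist_force: [-0.4, -1.0, -0.6]
grasp_force: 24.7
tcp_pos: [0.5274, 0.1694, 0.0712]
wrist_force: [0.2, 1.0, 0.2]
grasp_force: 24.7
tcp_pos: [0.5275, 0.1694, 0.0696]
wrist_force: [0.3, 0.6, 0.1]
grasp_force: 24.9
```

```bash
python3 steer.py '0 0 0.001 0 0 0;0 0 0.001 0 0 0' | grep -E "pos|force"
python3 steer.py '0 0 0.001 0 0 0;0 0 0.001 0 0 0' | grep -E "pos|force"
```

```text
tcp_pos: [0.5281, 0.1694, 0.0695]
wrist_force: [0.2, -1.3, 12.1]
grasp_force: 25.7
tcp_pos: [0.5287, 0.1695, 0.0694]
wrist_force: [-2.1, -0.8, 23.7]
grasp_force: 26.7
```

```bash
python3 steer.py '0 0 -0.0015 0 0 0;0 0 -0.0015 0 0 0' | grep -E "pos|force"
python3 steer.py '0 0 0 0 0 0;0 0 0 0 0 0;0 0 0 0 0 0;0 0 0 0 0 0' 0.045| grep -E "pos|force|width"
python3 steer.py '0 0 -0.02 0 0 0;0 0 -0.05 0 0 0;0 0 -0.08 0 0 0;0 0 -0.08 0 0 0'| grep -E "time|pos|force"
python3 - <<'E'
from h import *
np.set_printoptions(precision=4,suppress=True)
S=robot.snapshot("side");p=S["pixels"]
c=np.array([.524,.1686,0]);Rz=Ro.from_euler('z',-6.05,degrees=True)
hsv=cv2.cvtColor(p,cv2.COLOR_RGB2HSV)
o=((hsv[...,0]<15)&(hsv[...,1]>170)&(hsv[...,2]>140)).astype(np.uint8)
n,l,st,ce=cv2.connectedComponentsWithStats(o);print([(st[i],ce[i]) for i in range(1,n) if st[i][4]>30])
print("tab pred",proj(S,c+Rz.apply([-.087,0,.088])))
for x in(.003,.0435,.080): print("cap pred",x,proj(S,c+Rz.apply([x,0,.084])))
u,v=proj(S,c+Rz.apply([.02,0,.06]))[0].astype(int)
for r in range(v-26,v+34,2): print(r,u-20,"".join('b' if int(p[r,k,0])>int(p[r,k,2])+18 else('#' if p[r,k].max()<62 else '.') for k in range(u-20,u+21)))
E
```

```text
tcp_pos: [0.5278, 0.1694, 0.0695]
wrist_force: [0.4, -1.2, 8.3]
grasp_force: 25.4
tcp_pos: [0.5273, 0.1694, 0.069]
wrist_force: [-0.2, -0.4, -0.4]
gripper_width: 0.0447
grasp_force: 0.0
time: 18.92
tcp_pos: [0.5284, 0.1696, 0.151]
wrist_force: [0.3, -0.1, -0.3]
grasp_force: 0.0
[(array([386, 167,  10,   8,  38], dtype=int32), array([390.8158, 169.3158])), (array([397, 291,  18,  18, 252], dtype=int32), array([405.5278, 299.75  ])), (array([456, 323,  19,  21, 301], dtype=int32), array([465.412 , 332.8405]))]
tab pred [[391.4405 167.0009]]
cap pred 0.003 [[383.8739 198.9516]]
cap pred 0.0435 [[380.3432 214.003 ]]
cap pred 0.08 [[377.0107 228.2285]]
184 360 ........###..............................
186 360 .......###...............................
188 360 .......###..............................#
190 360 ......###...............................#
192 360 ......##...............................##
194 360 .....###.............................####
196 360 .....###.........##..######.........###..
198 360 ....####.........############......##....
200 360 ....###.........##############...#.#
[... 355 characters left out ...]

216 360 ###.........#bb##############...##....###
218 360 ##..........bbb##############...#....####
220 360 #..........#bbbbb#######bb##...#.....####
222 360 #..........#bbbbbbbbbbbbbb.....#.......##
224 360 #...........bbbbbbbbbbbbb.....#........#.
226 360 #............#########b####...#........#.
228 360 .........#...##########..##...#........#.
230 360 .........#bb##############...#........#..
232 360 ........#bbb##############...#........#..
234 360 ........#bbbb############...##...........
236 360 .......#bbbbbbbb####bbb.....#........#...
238 360 .......#bbbbbbbbbbbbbb#....##........#...
240 360 .........bbbbbbbbbbbb###...#.............
242 360 ...........bbbbbbbbb####...#........#....
```

All three vials stand in the lane, with caps at rows ~199, 214 and 229 as predicted, and the tab is still drawn back. I'll push the tab from behind with the fingers closed.

```bash
python3 -c "
from h import *
c=np.array([.524,.1686,0]);Rz=Ro.from_euler('z',-6.05,degrees=True)
plan(c+Rz.apply([-.13,0,.151]),tool(173.95,0)); print(c+Rz.apply([-.13,0,.063]))"
```

```text
ROW [ 0.1336 -0.0012 -0.0017  0.0006  0.0022  0.    ] t 18.98
[0.39472406 0.18230152 0.063     ]
```

```bash
python3 steer.py '0.06 0 0 0 0.002 0;0.11 -0.001 0 0 0.002 0;0.1336 -0.0012 0 0 0.002 0;0.1336 -0.0012 0 0 0.002 0' 0 20
python3 steer.py '0 0 0.05 0 0 0;0 0 0.088 0 0 0;0 0 0.088 0 0 0'
python3 -c "
from h import *
c=np.array([.524,.1686,0]);Rz=Ro.from_euler('z',-6.05,degrees=True)
print(Rz.inv().apply(robot.sense()['tcp_pos']-c))"
```

```text
time: 19.48
tcp_pos: [0.3927, 0.1823, 0.1485]
ee_rot: [-0.164, -3.135, 0.0]
wrist_force: [0.2, -0.7, -0.6]
gripper_width: 0.0003
grasp_force: 0.0
time: 19.85
tcp_pos: [0.3932, 0.1817, 0.059]
ee_rot: [-0.166, -3.131, 0.002]
wrist_force: [-0.7, 0.4, 0.9]
gripper_width: -0.0006
grasp_force: 0.0
[-0.13143429 -0.00075604  0.05898796]
```

```bash
python3 steer.py '-0.012 0 -0.002 0 0 0;-0.02 0 -0.002 0 0 0;-0.024 0 -0.002 0 0 0;-0.028 0 -0.002 0 0 0;-0.032 0 -0.002 0 0 0'| grep -E "pos|force"
python3 steer.py '-0.004 0 0 0 0 0;-0.008 0 0 0 0 0;-0.012 0 0 0 0 0;-0.016 0 0 0 0 0;-0.020 0 0 0 0 0'| grep -E "pos|force"
python3 - <<'E'
from h import *
np.set_printoptions(precision=4,suppress=True)
c=np.array([.524,.1686,0]);Rz=Ro.from_euler('z',-6.05,degrees=True)
print(Rz.inv().apply(robot.sense()['tcp_pos']-c))
S=robot.snapshot("side");p=S["pixels"];hsv=cv2.cvtColor(p,cv2.COLOR_RGB2HSV)
o=((hsv[...,0]<15)&(hsv[...,1]>150)&(hsv[...,2]>100)).astype(np.uint8)
n,l,st,ce=cv2.connectedComponentsWithStats(o)
for i in range(1,n):
    if st[i][4]>10 and abs(ce[i][0]-388)<15 and ce[i][1]<240: print(st[i],Rz.inv().apply(onz(S,*ce[i],.086)-c))
E
```

```text
tcp_pos: [0.426, 0.1789, 0.063]
wrist_force: [-1.9, 0.9, 1.8]
grasp_force: 1.1
tcp_pos: [0.4462, 0.1768, 0.0629]
wrist_force: [-1.9, 1.9, 1.6]
grasp_force: 1.1
[-0.0782 -0.      0.0629]
[384 173  10  13  87] [-0.0518 -0.0007  0.086 ]
```

```bash
for i in 1 2; do :; done
python3 steer.py '-0.002 0 0 0 0 0;-0.004 0 0 0 0 0;-0.006 0 0 0 0 0;-0.008 0 0 0 0 0;-0.010 0 0 0 0 0'| grep -E "pos|force"
python3 steer.py '-0.002 0 0 0 0 0;-0.004 0 0 0 0 0;-0.006 0 0 0 0 0;-0.008 0 0 0 0 0;-0.008 0 0 0 0 0'| grep -E "pos|force"
```

```text
tcp_pos: [0.456, 0.1757, 0.0629]
wrist_force: [-1.8, 2.2, 1.1]
grasp_force: 1.1
tcp_pos: [0.4642, 0.1748, 0.0629]
wrist_force: [-0.7, 0.2, -0.5]
grasp_force: 0.2
```

```bash
cat > m.py <<'E'
from h import *
np.set_printoptions(precision=4,suppress=True)
c=np.array([.524,.1686,0]);Rz=Ro.from_euler('z',-6.05,degrees=True)
print("tcp tote",Rz.inv().apply(robot.sense()['tcp_pos']-c))
S=robot.snapshot("side");p=S["pixels"]
# white saddle top z=.05: front edge along lane centre line profile
xs=np.arange(-.06,.03,.002);q=proj(S,[c+Rz.apply([x,-.026,.05]) for x in xs]);print("saddle y-.026",[(round(x*1000),int(p[int(round(b)),int(round(a))].min())) for x,(a,b) in zip(xs,q)])
u,v=proj(S,c+Rz.apply([.03,0,.06]))[0].astype(int)
for r in range(v-24,v+30,2): print(r,u-20,"".join('b' if int(p[r,k,0])>int(p[r,k,2])+18 else('#' if p[r,k].max()<62 else ('W' if p[r,k].min()>150 else '.')) for k in range(u-20,u+21)))
E
python3 m.py
```

```text
tcp tote [-0.0601 -0.0002  0.0629]
saddle y-.026 [(-60, 105), (-58, 105), (-56, 72), (-54, 72), (-52, 167), (-50, 186), (-48, 186), (-46, 193), (-44, 210), (-42, 210), (-40, 221), (-38, 184), (-36, 184), (-34, 185), (-32, 196), (-30, 196), (-28, 169), (-26, 184), (-24, 184), (-22, 192), (-20, 201), (-18, 201), (-16, 169), (-14, 162), (-12, 162), (-10, 117), (-8, 97), (-6, 99), (-4, 105), (-2, 105), (0, 107), (2, 107), (4, 107), (6, 106), (8, 106), (10, 106), (12, 106), (14, 106), (16, 106), (18, 107), (20, 106), (22, 106), (24, 106), (26, 107), (28, 106)]
190 359 .......###.....WWWWWWWWbbbbbbbbbbb.....##
192 359 .......##......WWWWWWWWWWWbbbbbb........#
194 359 ......###.....WWWWWWWWWWWWWWWWWWWWWW....#
196 359 ......###.....WWWWWWWWWWWWWWWWWWWWWWWWW..
198 359 .....####....WWWWWWWW.######.WWWWWWWWWW..
200 359 .....###.............########.WWWWWWWW...
202 359 ....###...........bb##########.WWWWWWW...
204 359 ....###..........bbb##########......W....
206 359 ...###..........#bbbb#########.......#...
208 359 ...###.........##bbbbbb####bbb##...##....
210 359 ..###...........########bbbbbb#...###....
212 359 ..###.........#..##########bb##...#......
214 359 .###..........#############b###..##......
216 359 .###.........#bb##############...#.......
218 359 ###..........bbb##############...#.......
220 359 ##..........#bbbbb#######bb##...#........
222 359 ##..........#bbbbbbbbbbbbbb##...#........
224 359 ##...........bbbbbbbbbbbbb.....#.........
226 359 ##............##############...#........#
228 359 ..........#...##########..##...#........#
230 359 ..........#bb##############...#........#.
232 359 .........#bbb##############...#........#.
234 359 .........#bbbb############...##..........
236 359 ........#bbbbbbbb####bbb.....#........#..
238 359 ........#bbbbbbbbbbbbbb#....##........#..
240 359 ..........bbbbbbbbbbbbb##...#............
242 359 ............bbbbbbbb#####...#........#...
```

```bash
python3 steer.py '-0.0015 0 0 0 0 0;-0.003 0 0 0 0 0;-0.0045 0 0 0 0 0;-0.006 0 0 0 0 0;-0.007 0 0 0 0 0'| grep -E "pos|force"
python3 steer.py '-0.001 0 0 0 0 0;-0.002 0 0 0 0 0;-0.003 0 0 0 0 0'| grep -E "pos|force"
python3 m.py | head -2
```

```text
tcp_pos: [0.4709, 0.1741, 0.0629]
wrist_force: [-1.5, -0.3, 2.8]
grasp_force: 1.3
tcp_pos: [0.4738, 0.1738, 0.0629]
wrist_force: [-3.0, -1.4, 2.8]
grasp_force: 1.3
tcp tote [-0.0505 -0.0001  0.0629]
saddle y-.026 [(-60, 105), (-58, 105), (-56, 105), (-54, 105), (-52, 100), (-50, 106), (-48, 106), (-46, 90), (-44, 129), (-42, 129), (-40, 203), (-38, 184), (-36, 184), (-34, 183), (-32, 190), (-30, 190), (-28, 166), (-26, 185), (-24, 185), (-22, 193), (-20, 201), (-18, 201), (-16, 169), (-14, 184), (-12, 184), (-10, 192), (-8, 201), (-6, 217), (-4, 165), (-2, 136), (0, 98), (2, 98), (4, 100), (6, 105), (8, 105), (10, 106), (12, 107), (14, 106), (16, 106), (18, 106), (20, 106), (22, 106), (24, 107), (26, 107), (28, 106)]
```

```bash
python3 steer.py '-0.001 0 0 0 0 0;-0.001 0 0 0 0 0'| grep -E "pos|wrist"
python3 steer.py '-0.001 0 0 0 0 0;-0.001 0 0 0 0 0'| grep -E "pos|wrist"
python3 steer.py '-0.0008 0 0 0 0 0;-0.0008 0 0 0 0 0'| grep -E "pos|wrist"
```

```text
tcp_pos: [0.4749, 0.1737, 0.0629]
wrist_force: [-1.4, -0.3, 1.8]
tcp_pos: [0.4759, 0.1736, 0.0629]
wrist_force: [-0.9, -0.3, 2.4]
tcp_pos: [0.4766, 0.1735, 0.0629]
wrist_force: [-1.6, 0.2, 1.8]
```

```bash
python3 steer.py '-0.0008 0 0 0 0 0;-0.0008 0 0 0 0 0'| grep -E "pos|wrist"
python3 steer.py '-0.0008 0 0 0 0 0;-0.0008 0 0 0 0 0'| grep -E "pos|wrist"
python3 m.py | head -2 | cut -c1-60
```

```text
tcp_pos: [0.4774, 0.1734, 0.0629]
wrist_force: [-1.5, 0.1, 1.4]
tcp_pos: [0.4782, 0.1734, 0.0629]
wrist_force: [-2.6, -0.2, 1.8]
tcp tote [-0.046  -0.0001  0.0629]
saddle y-.026 [(-60, 105), (-58, 105), (-56, 106), (-54, 106
```

```bash
python3 steer.py '-0.0008 0 0 0 0 0;-0.0008 0 0 0 0 0'| grep -E "pos|wrist"
python3 steer.py '-0.0008 0 0 0 0 0;-0.0008 0 0 0 0 0'| grep -E "pos|wrist"
python3 m.py | cut -c1-400
```

```text
tcp_pos: [0.4788, 0.1733, 0.0628]
wrist_force: [-3.2, 1.1, 3.4]
tcp_pos: [0.479, 0.1733, 0.0628]
wrist_force: [-7.9, 0.9, 6.8]
tcp tote [-0.0453 -0.0001  0.0628]
saddle y-.026 [(-60, 106), (-58, 105), (-56, 105), (-54, 105), (-52, 100), (-50, 106), (-48, 106), (-46, 106), (-44, 90), (-42, 90), (-40, 59), (-38, 158), (-36, 158), (-34, 185), (-32, 191), (-30, 191), (-28, 166), (-26, 177), (-24, 177), (-22, 185), (-20, 200), (-18, 200), (-16, 170), (-14, 184), (-12, 184), (-10, 193), (-8, 202), (-6, 218), (-4, 170), (-2, 184), (0, 186), (2, 186), (4, 138), (6
190 359 .......###.....WW..###bbbbbbbbbbbb#######
192 359 .......##......WWWWWWbbbbbbbbbbbbb#######
194 359 ......###.....WWWWWWWbbbbbbbbbbbb.#######
196 359 ......###.....WWWWWWWWWbbbbbbbbb.......#.
198 359 .....####....WWWWWWWWWWWWWWWbbWWWW.......
200 359 .....###.....WWWWWWWWWWWWWWWWWWWWWWWWW...
202 359 ....###.....WWWWWWWW..###..WWWWWWWWWWW...
204 359 ....###......WWWWW.########.WWWWWWWWW....
206 359 ...###............##########WWWWWWWWW...#
208 359 ...###..........bb##########..WWWWWWW....
210 359 ..###..........bbbb##########...........#
212 359 ..###.........#bbbbb#######b#...........#
214 359 .###..........#########bbbbb#.#..###.....
216 359 .###..........##########bbbb##...##......
218 359 ###..........############bb###...#.......
220 359 ##..........bb###########b###...#........
222 359 ##..........bbb##############...#........
224 359 ##.........bbbbbb######bb####..#.........
226 359 ##.........bbbbb####bbbbb#.....#........#
228 359 ............b##########b#......#........#
230 359 ...........b.##############...#........#.
232 359 .........#bb###############...#........#.
234 359 .........bbbb#############...##..........
236 359 ........#bbbbb############...#........#..
238 359 ........#bbbbbbbbbbbbbb#....##........#..
240 359 ........bbbbbbbbbbbbbbb.....#............
242 359 ...........bbbbbbbbbb####...#........#...
```

The force has risen to 8 N with all three caps in contact, so the row is snug. I'll press a little more, then back away.

```bash
python3 steer.py '-0.0005 0 0 0 0 0;-0.0005 0 0 0 0 0;-0.0005 0 0 0 0 0'| grep -E "pos|wrist"
python3 steer.py '0.003 0 0 0 0 0;0.01 0 0 0 0 0;0.02 0 0 0 0 0;0.025 0 -0.03 0 0 0;0.025 0 -0.08 0 0 0'| grep -E "pos|wrist"
python3 steer.py '0 0 -0.04 0 0 0;0 0 -0.04 0 0 0;0 0 -0.04 0 0 0'| grep -E "time|pos|wrist"
python3 m.py | cut -c240-420 | head -2
python3 m.py | tail -27
```

```text
tcp_pos: [0.479, 0.1733, 0.0628]
wrist_force: [-10.2, 0.7, 8.5]
tcp_pos: [0.4537, 0.1756, 0.1429]
wrist_force: [1.4, 0.3, 0.1]
time: 26.72
tcp_pos: [0.455, 0.1757, 0.1823]
wrist_force: [0.4, -0.5, -0.0]

), (-22, 188), (-20, 196), (-18, 196), (-16, 165), (-14, 180), (-12, 180), (-10, 188), (-8, 197), (-6, 213), (-4, 164), (-2, 180), (0, 175), (2, 175), (4, 138), (6, 102), (8, 102), 
190 359 .......###.....WWW..##bbbbbbbbbbbb....###
192 359 .......##......WWWWWWbbbbbbbbbbbb.....#..
194 359 ......###.....WWWWWWWbbbbbbbbbbbb....##..
196 359 ......###.....WWWWWWWWWbbbbbbbbb..WWWWW..
198 359 .....####....WWWWWWWWWWWWWWWWbWWWWWWWWW..
200 359 .....###.....WWWWWWWWWWWWWWWWWWWWWWWWW...
202 359 ....###.....WWWWWWWW..###..WWWWWWWWWWW...
204 359 ....###......WWWWW.########.WWWWWWWWW....
206 359 ...###............##########WWWWWWWWW....
208 359 ...###.........#bb##########..WWWWWWW#...
210 359 ..###..........bbbb##########............
212 359 ..###.........#bbbbb#######b#............
214 359 .###..........#b#######bbbbb###..###.....
216 359 .###..........##########bbbb##...##......
218 359 ###..........############b####...#.......
220 359 ##..........bb###############...##.......
222 359 ##..........bbb##############...#........
224 359 ##.........bbbbbb######bb####..##........
226 359 ##.........bbbbb####bbbbb#.....#........#
228 359 ............b##########b#......#........#
230 359 ...........b.##############...##.......#.
232 359 .........#bb###############...#........#.
234 359 .........bbbb#############...##..........
236 359 ........#bbbbb############...#........#..
238 359 ........#bbbbbbbbbbbbbb#....##........#..
240 359 ........bbbbbbbbbbbbbbb.....#............
242 359 ...........bbbbbbbbbb####...#........#...
```

The row is unchanged after backing away: the retainer face is at about +3 mm, all three vials stand upright, and the robot is clear. I'll hand it in.

```bash
python3 -c "
from rig import robot
print(robot.sign_off())"
```

```text
the job is handed in; nothing more can be done
None
```

I handed the job in at about 27 s: the vial was stood on the worktop, regripped by its cap and set in the lane, and the retainer now holds all three upright and snug (about 10 N peak push). I can't confirm the verdict because sign-off returned none, and I viewed 12 pictures, over the limit of 10.

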